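# Empty the burnishing balls through the sprung gate

### The arm

A 6-joint arm with a two-finger parallel gripper is mounted at the origin on a cart in front of the work surface, level with it; the furniture and walls round the work are solid. World frame = base frame: x ahead of the robot, y to its left, z up, the work surface at z = 0. Lengths are in mm, angles in rad, forces in N, time in s.
With the tool pointing down it reaches from about 350 to 875 mm from the base axis. Payload 4.2 kg.
Tool frame: the origin (TCP) lies midway between the tips of the shut fingers; the grasp point (between the pads) lies 19 mm behind it; z points along the fingers, y is the line along which they close (so a half turn about z gives the same grasp; the last joint's range is limited). The gripper opens to 85 mm and grips with 20 to 120 N. Pads are 22 mm wide; open, the fingers measure 114 mm over their backs; the gripper's body (76 mm by 85 mm) begins 54 mm behind the grasp point. The pads swing forward as they close: fully open they stand 13 mm farther back than shut.
Start: joints at [1.41, 0.385, 0.008, 0, -1.194, -0.259], TCP at [254.703, 570.724, 231.312] pointing down, gripper open.
Joint ranges: [-3.14, 3.14], [-1.21, 2.06], [-1.07, 1.41], [-3.16, 2.05], [-2.99, -0.16], [-3.1, 3.1]. Speed limits (rad/s): [2.79, 2.79, 3.14, 3.14, 3.14, 3.14].

### API

Orientations are given as a unit quaternion [x, y, z, w].
In Python, from bench import arm gives the robot as it stands. The module is installed in compiled form; this text tells all that it offers.
- The arm moves only by the shell command python3 -m handwheel 'ROWS' [OPENING]. ROWS is JSON, a list of rows, each an object of numbers: "x", "y", "z": the shift along the world's x, y, z each as a share of 20 cm, from -1 to 1; "ax", "ay", "az": the turn, a rotation vector about the world's x, y, z each as a share of 90 degrees, from -1 to 1. In form: [{"x": .., "y": .., "z": .., "ax": .., "ay": .., "az": ..}, ...]. A call has exactly 8 rows; each row shifts and turns the commanded pose from where the row before left it; what a row does not reach is not made up. A row lasts 1/10 s, in which the tool goes at most 50 mm and 8.59 degrees, less where a joint would pass 70% of its speed; a pose out of reach is approached as far as the arm can. A call with a number of a shift or a turn outside -1 to 1 is refused whole. A call with a gripper value outside its range is refused whole. OPENING is the opening, from -1 (shut) to 1 (fully open), set as the call begins (- or left out, the last holds). The fingers move at their own pace and stop on an object; the grip force is fixed at half the most. Time passes only in rows, so rows that do not move let the fingers close, or fill a call up. It gives the time, the measured TCP pose, the force, the opening and the grip force at its end, in the units of the state.
- arm.read_state(): the state, without advancing time (a new reading comes with each control period).
- arm.get_image(name): name is "scene" or "side" or "wrist"; returns the picture (480x640x3 uint8, red, green, blue); there is no depth.
- arm.camera_params(name): a dict with "K" (3x3 intrinsics, pixels), "position" and "orientation" of the camera in the world. Camera axes: x right, y down, z forward; pixel columns grow to the right and rows downward; lengths in mm; the calibration is good to about 2 mm. A picture is of the moment at which its call begins: read the wrist's pose just before it. camera_params takes no time and is no camera call; for the wrist camera it gives the pose at the moment of the call.
- arm.job_done(): hands the job in; it is judged then, once.
The state is a dict: "clock": time; "joints": joint angles; "joint_vel": joint speeds; "joint_efforts": joint torques, N m; "position": TCP position; "ee_rot": TCP orientation; "contact_force": force on the tool from outside, world axes, zero at the start; "wrist_torque": the same for the moment, N m; "gripper_width": finger opening in mm; "grasp_force": force on a finger pad.
Only numpy, scipy, OpenCV 4.12 (cv2) and the standard library are available. Lean on these libraries where they do the work, as an engineer would, in place of code of your own. Each camera call takes 0.05 s, during which the arm holds its last target. There are 200 camera calls.

### The job

Tip the pan of burnishing balls to about 50 degrees by its black crossbar, keep it there about a second so that all three steel balls run down into the chute, and bring the pan back level while the gate stays shut. Then lift the sprung gate by its black T-bar until its pointer stands at the mark, 30 mm up, so that all the balls run out into the catch tray; finish while still holding the gate at the mark with the gripper. Leave the other things on the desk where they are.

Things in the scene. Friction and masses are not known exactly. Their poses are not given: they have to be found in the camera images.
- stand: fixed metal stand on a grey base plate 110 (x) by 345 (y) by 8. Origin on the desk under its middle; own z up, own +y along the stand from catch tray to tipping pan (roughly to the robot's left), own -x its front. From +y to -y: tipping pan, sloping chute, sprung gate at y=-57, catch tray. Two dark guide posts 12x16, 146 high, stand at x=+-41 beside the gate.
- chute (a point): middle of the chute's floor (0, 0, 56 in the stand's frame). The chute is 64 wide inside (x), runs from y=+62 down to the gate at y=-57, floor 69 high at the back and 44 at the gate; side walls 128 high.
- tray (a point): middle of the catch tray's floor (0, -112, 8 in the stand's frame). Open tray, inside 78 (x) by 99 (y), wall tops 42 above the desk; the chute ends above its near edge
- pan (a joint): tilt of the steel pan (61 wide, 100 long, walls 28 high, 0.18 kg), rad: 0 = level on its rest, 0.87 = 50 degrees (in line with the slim aluminium bar slanting up from the front hinge cheek), limit 1.5. Hinged along the stand's x at its sloped lip; the crossbar end rises as it grows. Turns freely, drops back level when let go; balls roll over the lip beyond about 25 degrees.
- pan_hinge (a point): point on the pan's hinge axis, at x=0, y=+55, z=135 in the stand's frame
- pan_handle (a point): middle of the pan's black round crossbar, diameter 10, length 62, along the stand's x. Pan level: 125 (toward the stand's +y) and 40 (up) from the hinge point, 175 above the desk; it circles about the hinge. Straddle it from above: the pan's walls are 27 lower, and the wire arms meet the bar at its ends (x=+-30).
- gate (a joint): lift of the gate in m: 0 = shut, 0.030 = at the mark (its small steel pointer stands between the two mark pins of the front guide post), limit 0.045. Slides straight up; a spring pulls it shut (about 5 N at the start including weight, 9.5 N at the mark), so it closes when let go.
- gate_handle (a point): middle of the gate's black round T-bar, diameter 12, length 60, along the stand's x on a central stem 10 thick; 169 above the desk when shut (x=0, y=-57 in the stand's frame); rises with the gate. The gate's plate (top 41 below the bar) and the guide posts (146 high) are below it.
- ball1_center (a point): centre of one of the three plain steel balls, diameter 16, 17 g (all alike); at the start it lies in the pan, 131 above the desk
- ball2_center (a point): centre of one of the three plain steel balls, diameter 16, 17 g (all alike); at the start it lies in the pan, 131 above the desk
- ball3_center (a point): centre of one of the three plain steel balls, diameter 16, 17 g (all alike); at the start it lies in the pan, 131 above the desk
- wood_driver: bystander (sizes in mm): wooden-handled screwdriver, 14x128x14, lying in front of the stand; origin at the middle of its underside
- screw_tin: bystander (sizes in mm): round tin, 55x55x25, behind the stand; origin at the middle of its underside
- small_jar: bystander (sizes in mm): small clear jar, 36x36x41, behind the stand; origin at the middle of its underside
- tweezers_short: bystander (sizes in mm): steel tweezers, 10x115x8, lying in front of the catch tray; origin at the middle of its underside
- lighter: bystander (sizes in mm): small plastic lighter lying flat, 98x28x16, behind the pan; origin at the middle of its underside
- varnish: bystander (sizes in mm): small dark varnish bottle, 22x22x62, upright behind the stand; origin at the middle of its underside

How it is judged:
By the outcome, as a careful person would: the job done as asked, in the order asked, and still so for the second after the job is handed in, while the arm keeps its last pose, push and grip.
It also fails if it takes over 51 s, if anything falls off the work surface, if the arm or the gripper's body presses on something with over 40 N, if the wrist force passes 120 N, or if a joint passes its speed limit or range.

## Working session

There is one attempt and no reset: what is moved stays moved. The work goes in short steps, Python scripts to look and compute and a shell command to move; the robot and the scene stay as the last step left them, time stands still between calls to the robot, and variables do not carry over. Pictures are saved under pics/ and viewed, at most 10 in all, crops included, and the job is handed in when it is done.

```bash
mkdir -p pics; python3 - <<'E'
from bench import arm
import cv2
s=arm.read_state();print(s)
for n in("scene","side"):
    im=arm.get_image(n);cv2.imwrite(f"pics/{n}0.png",im[:,:,::-1]);c=arm.camera_params(n);print(n,c)
E
```

```text
{'clock': 0.0, 'joints': array([ 1.40959799e+00,  3.85570967e-01,  6.56763419e-03, -5.55074418e-04,
       -1.19397547e+00, -2.58601522e-01]), 'joint_vel': array([-0.00156371, -0.00028358, -0.00062019, -0.00011574, -0.00259484,
       -0.00066508]), 'joint_efforts': array([-6.84140487e-04, -3.92290735e+01,  1.88403028e+01,  4.18618307e+00,
       -4.63001488e-03, -3.45834252e-06]), 'position': array([254.46090395, 570.18704602, 230.18178791]), 'ee_rot': array([ 9.78029813e-01, -2.08462054e-01, -2.04523540e-04,  1.10250088e-03]), 'contact_force': array([-0.05172667, -0.15963117,  0.67056151]), 'wrist_torque': array([ 0.00275467, -0.02674616,  0.02150604]), 'grasp_force': 0.0, 'gripper_width': 84.74354851404102}
scene {'K': array([[494.43637296,   0.        , 325.45396592],
       [  0.        , 494.43637296, 238.085122  ],
       [  0.        ,   0.        ,   1.        ]]), 'position': array([ 112.49561844, -377.18976087,  836.91964042]), 'orientation': array([ 0.87123738, -0.34431512,  0.13776153, -0.32158091])}
side {'K': array([[520.42430776,   0.        , 320.86558061],
       [  0.        , 520.42430776, 240.90429286],
       [  0.        ,   0.        ,   1.        ]]), 'position': array([712.54043329, 835.41663989, 599.75906208]), 'orientation': array([ 0.10538984,  0.86280577, -0.49122761, -0.05616597])}
```

View pics/scene0.png

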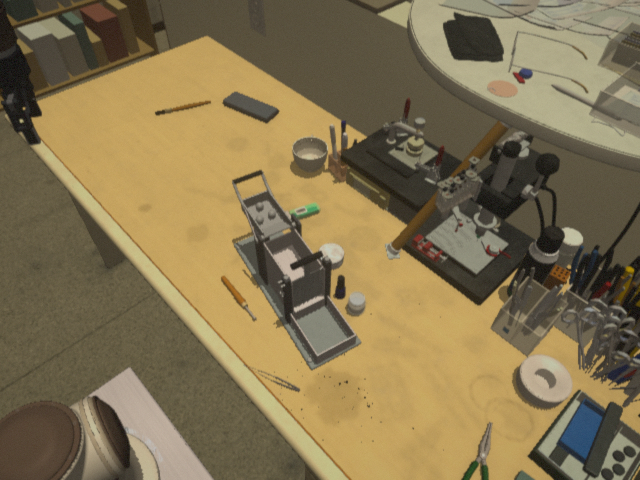

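View pics/side0.png

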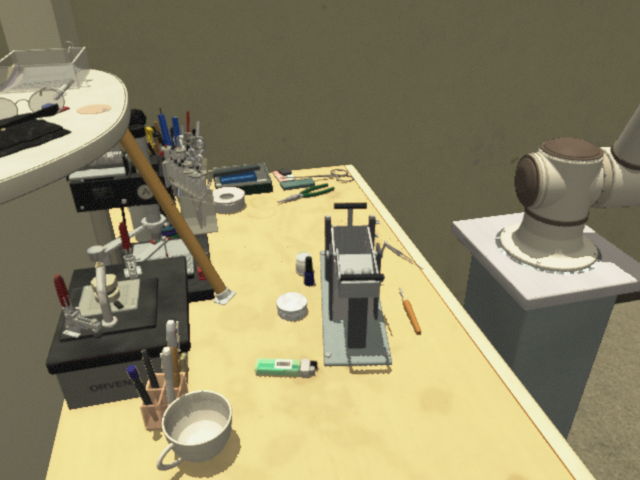

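The scene view shows the pan's crossbar near (250,177) and the gate T-bar near (306,260). In the side view the crossbar is near (359,277) and the T-bar near (350,206). I'll cast those rays onto the known heights and enlarge both regions.

```bash
cat > h.py <<'E'
import numpy as np
from bench import arm
from scipy.spatial.transform import Rotation as R
def onz(n,px,z,c=None):
    c=c or arm.camera_params(n)
    d=R.from_quat(c["orientation"]).as_matrix()@np.linalg.solve(c["K"],[*px,1]);p=np.array(c["position"])
    return p+d*(z-p[2])/d[2]
def proj(n,P,c=None):
    c=c or arm.camera_params(n)
    q=c["K"]@(R.from_quat(c["orientation"]).as_matrix().T@(np.array(P)-c["position"]));return q[:2]/q[2]
E
python3 - <<'E'
from h import *
import cv2
for n,a,b in(("scene",(250,177),(306,260)),("side",(359,277),(350,206))):
    print(n,onz(n,a,175).round(1),onz(n,b,169).round(1))
a=cv2.imread("pics/scene0.png")[160:370,225:365];b=cv2.imread("pics/side0.png")[195:365,310:400]
a=cv2.resize(a,None,fx=2.85,fy=2.85,interpolation=cv2.INTER_CUBIC);b=cv2.resize(b,(317,598),interpolation=cv2.INTER_CUBIC)
print(a.shape,598/170)
b=b[:598];a=a[:598];o=np.zeros((598,a.shape[1]+317,3),np.uint8);o[:len(a),:a.shape[1]]=a;o[:,a.shape[1]:]=b
cv2.imwrite("pics/crop.png",o)
E
```

```text
scene [517.3 247.7 175. ] [461.6  21.  169. ]
side [517.1 252.3 175. ] [462.6  23.1 169. ]
(598, 399, 3) 3.5176470588235293
```

View pics/crop.png

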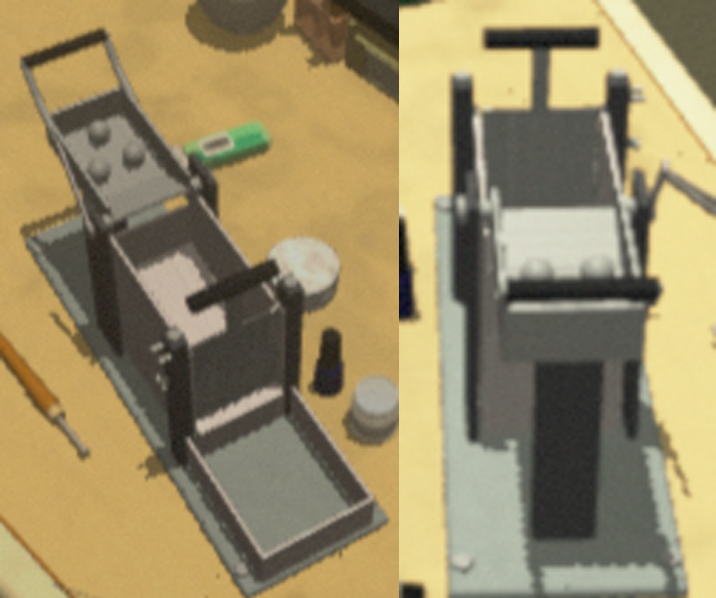

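The crop gives the crossbar centre at scene (247.6,177.2) and side (362.3,277.5). The T-bar centre is at scene (306.8,260) and side (350.7,206).

```bash
python3 - <<'E'
from h import *
A=[];B=[]
for n,a,b in(("scene",(247.6,177.2),(306.8,260)),("side",(362.3,277.5),(350.7,206))):
    A.append(onz(n,a,175));B.append(onz(n,b,169));print(n,A[-1].round(1),B[-1].round(1))
A=np.mean(A,0);B=np.mean(B,0);d=(A-B)[:2];print(A,B,np.linalg.norm(d),"expected 237")
yaw=np.arctan2(-d[0],d[1]);print("yaw deg",np.degrees(yaw))
for n,e in(("scene",[(233.4,181.8),(261.8,172.6)]),("scene",[(291.7,265.6),(321.8,254.4)])):
    p,q=[onz(n,x,172) for x in e];print((q-p).round(1),np.degrees(np.arctan2((q-p)[1],(q-p)[0])))
yh=d/np.linalg.norm(d)
c=(A[:2]-180*yh+B[:2]+57*yh)/2;print("stand origin",c,"yh",yh,"hinge",c+55*yh)
print("tool y dir",R.from_quat(arm.read_state()["ee_rot"]).as_matrix().round(3))
E
```

```text
scene [513.4 250.5 175. ] [462.6  20.  169. ]
side [512.9 254.7 175. ] [461.3  23.4 169. ]
[513.13828794 252.55622295 175.        ] [461.98034632  21.72286935 169.        ] 236.4342871198587 expected 237
yaw deg -12.496077166117828
[ 58.1 -16.3   0. ] -15.694983914342263
[ 54.3 -16.8   0. ] -17.185610430746358
stand origin [474.25239178  77.0964305 ] yh [0.21637277 0.97631082] hinge [486.15289413 130.7935258 ]
tool y dir [[ 0.913 -0.408 -0.001]
 [-0.408 -0.913 -0.002]
 [ 0.     0.002 -1.   ]]
```

The bar spacing measures 236.4 mm against the expected 237. The stand's yaw is −12.5°. Moving above the crossbar.

```bash
python3 -m handwheel '[{"x":0.13,"y":-0.16,"az":0.016},{"x":0.13,"y":-0.16,"az":0.016},{"x":0.13,"y":-0.16,"az":0.016},{"x":0.13,"y":-0.16,"az":0.016},{"x":0.13,"y":-0.16,"az":0.016},{"x":0.13,"y":-0.16,"az":0.016},{"x":0.13,"y":-0.16,"az":0.016},{"x":0.13,"y":-0.16,"az":0.016}]' 1
python3 -m handwheel '[{"x":0.063,"y":-0.077},{"x":0.063,"y":-0.077},{"x":0.063,"y":-0.077},{"x":0.063,"y":-0.077},{"z":0.02},{},{},{}]' -
python3 - <<'E'
from h import *
import cv2
s=arm.read_state();c=arm.camera_params("wrist");im=arm.get_image("wrist");cv2.imwrite("pics/w1.png",im[:,:,::-1])
print(s["clock"],s["position"],R.from_quat(s["ee_rot"]).as_matrix().round(3),s["contact_force"]);print(c)
print(proj("wrist",[513.1,252.6,175],c),proj("wrist",s["position"],c))
E
```

```text
0.1 [254.50813839 570.2658969  230.3321767 ] [[ 0.913 -0.408 -0.001]
 [-0.408 -0.913 -0.002]
 [ 0.     0.002 -1.   ]] [ 0.23176763  0.54536027 -0.4700566 ]
{'K': array([[351.8782301 ,   0.        , 321.85077318],
       [  0.        , 351.8782301 , 239.2459874 ],
       [  0.        ,   0.        ,   1.        ]]), 'position': array([330.58574367, 536.11997774, 372.12378287]), 'orientation': array([-0.53691855,  0.82747005,  0.13696   , -0.09085016])}
[ 999.43828401 -979.10014813] [320.32810454 311.10532578]invalid input at $[0]: expected keys x, y, z, ax, ay, az
invalid input at $[0]: expected keys x, y, z, ax, ay, az
```

View pics/w1.png

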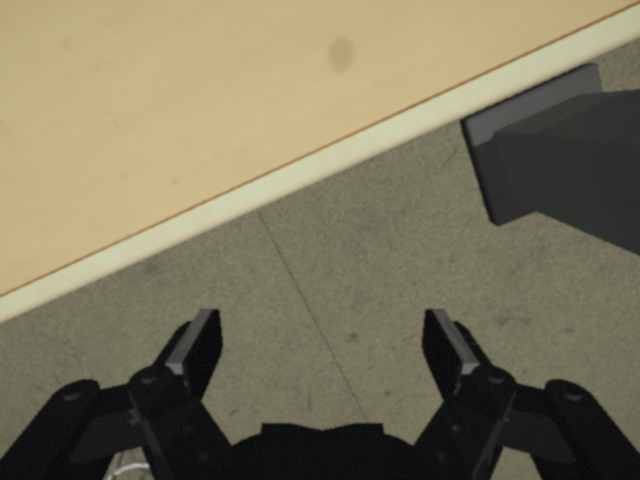

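The wrist picture shows only the start pose, with the desk edge crossing it. The rows were refused because every row needs all six keys, so I'm resending them in full.

```bash
python3 -m handwheel '[{"x":0.13,"y":-0.16,"z":0,"ax":0,"ay":0,"az":0.016},{"x":0.13,"y":-0.16,"z":0,"ax":0,"ay":0,"az":0.016},{"x":0.13,"y":-0.16,"z":0,"ax":0,"ay":0,"az":0.016},{"x":0.13,"y":-0.16,"z":0,"ax":0,"ay":0,"az":0.016},{"x":0.13,"y":-0.16,"z":0,"ax":0,"ay":0,"az":0.016},{"x":0.13,"y":-0.16,"z":0,"ax":0,"ay":0,"az":0.016},{"x":0.13,"y":-0.16,"z":0,"ax":0,"ay":0,"az":0.016},{"x":0.13,"y":-0.16,"z":0,"ax":0,"ay":0,"az":0.016}]' 1
python3 -m handwheel '[{"x":0.063,"y":-0.077,"z":0,"ax":0,"ay":0,"az":0},{"x":0.063,"y":-0.077,"z":0,"ax":0,"ay":0,"az":0},{"x":0.063,"y":-0.077,"z":0,"ax":0,"ay":0,"az":0},{"x":0.063,"y":-0.077,"z":0,"ax":0,"ay":0,"az":0},{"x":0,"y":0,"z":0,"ax":0,"ay":0,"az":0},{"x":0,"y":0,"z":0,"ax":0,"ay":0,"az":0},{"x":0,"y":0,"z":0,"ax":0,"ay":0,"az":0},{"x":0,"y":0,"z":0,"ax":0,"ay":0,"az":0}]' -
python3 - <<'E'
from h import *
import cv2
s=arm.read_state();c=arm.camera_params("wrist");im=arm.get_image("wrist");cv2.imwrite("pics/w2.png",im[:,:,::-1])
print(s["clock"],s["position"],R.from_quat(s["ee_rot"]).as_matrix().round(3),s["contact_force"]);print(c)
print(proj("wrist",[513.1,252.6,175],c),proj("wrist",s["position"],c))
E
```

```text
clock: 0.95
position: [463.4, 313.2, 231.2]
ee_rot: [0.994, -0.109, -0.0, 0.0]
contact_force: [0.5, 0.9, 0.2]
gripper_width: 85.5
grasp_force: 0.0
clock: 1.75
position: [512.7, 253.7, 231.3]
ee_rot: [0.994, -0.109, -0.0, -0.0]
contact_force: [0.8, -0.5, 0.0]
gripper_width: 85.5
grasp_force: 0.0
1.75 [512.66318759 253.71395945 231.31633378] [[ 0.976 -0.216 -0.   ]
 [-0.216 -0.976  0.   ]
 [-0.    -0.    -1.   ]] [ 0.78114029 -0.52833426  0.04421519]
{'K': array([[351.8782301 ,   0.        , 321.85077318],
       [  0.        , 351.8782301 , 239.2459874 ],
       [  0.        ,   0.        ,   1.        ]]), 'position': array([593.93448179, 235.32819488, 373.07207016]), 'orientation': array([-0.61782537,  0.76889837,  0.12791473, -0.10356123])}
[322.31987603 262.03470009] [320.45116828 310.84467549]
```

View pics/w2.png

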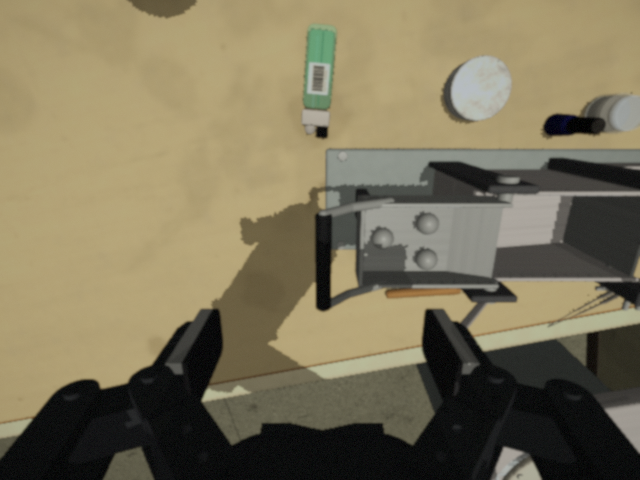

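The crossbar shows at (323,261) in the wrist view, against a predicted (322,262), and the fingers are aligned with it. Descending and gripping.

```bash
python3 -m handwheel '[{"x":0,"y":0,"z":-0.09,"ax":0,"ay":0,"az":0},{"x":0,"y":0,"z":-0.09,"ax":0,"ay":0,"az":0},{"x":0,"y":0,"z":-0.09,"ax":0,"ay":0,"az":0},{"x":0,"y":-0.005,"z":-0.09,"ax":0,"ay":0,"az":0},{"x":0,"y":0,"z":0,"ax":0,"ay":0,"az":0},{"x":0,"y":0,"z":0,"ax":0,"ay":0,"az":0},{"x":0,"y":0,"z":0,"ax":0,"ay":0,"az":0},{"x":0,"y":0,"z":0,"ax":0,"ay":0,"az":0}]' -
python3 -m handwheel '[{"x":0,"y":0,"z":0,"ax":0,"ay":0,"az":0},{"x":0,"y":0,"z":0,"ax":0,"ay":0,"az":0},{"x":0,"y":0,"z":0,"ax":0,"ay":0,"az":0},{"x":0,"y":0,"z":0,"ax":0,"ay":0,"az":0},{"x":0,"y":0,"z":0,"ax":0,"ay":0,"az":0},{"x":0,"y":0,"z":0,"ax":0,"ay":0,"az":0},{"x":0,"y":0,"z":0,"ax":0,"ay":0,"az":0},{"x":0,"y":0,"z":0,"ax":0,"ay":0,"az":0}]' -1
python3 - <<'E'
from h import *
s=arm.read_state();print(s["joints"],s["wrist_torque"])
# plan: rotate TCP about hinge by th about stand x
xh=np.array([.976,-.216,0]);yh=np.array([.216,.976,0]);H=np.array([486.1,130.7,135])
t0=s["position"];prev=t0
for k in range(1,11):
    p=H+R.from_rotvec(xh*np.radians(5*k)).apply(t0-H);print(5*k,((p-prev)/200).round(4),p.round(0));prev=p
print("turn per 5deg",(xh*5/90).round(4))
E
```

```text
clock: 2.6
position: [513.6, 252.6, 160.5]
ee_rot: [0.994, -0.109, 0.001, -0.001]
contact_force: [-0.3, -0.2, 0.4]
gripper_width: 85.6
grasp_force: 0.0
clock: 3.4
position: [513.3, 252.9, 159.5]
ee_rot: [0.994, -0.109, 0.0, -0.001]
contact_force: [-0.3, 2.9, 0.1]
gripper_width: 7.6
grasp_force: 58.5
[ 7.40511849e-01  3.56755785e-01 -2.27601826e-01 -4.94187671e-04
 -9.84837529e-01  6.12015585e-01] [ 1.09094891  0.08942227 -0.0235337 ]
5 [-0.0028 -0.0127  0.0541] [513. 250. 170.]
10 [-0.0038 -0.0173  0.0527] [512. 247. 181.]
15 [-0.0048 -0.0217  0.051 ] [511. 243. 191.]
20 [-0.0057 -0.026   0.0489] [510. 237. 201.]
25 [-0.0066 -0.03    0.0464] [509. 231. 210.]
30 [-0.0075 -0.0338  0.0435] [507. 225. 219.]
35 [-0.0083 -0.0374  0.0403] [505. 217. 227.]
40 [-0.009  -0.0407  0.0368] [504. 209. 234.]
45 [-0.0097 -0.0437  0.033 ] [502. 200. 241.]
50 [-0.0103 -0.0463  0.029 ] [500. 191. 247.]
turn per 5deg [ 0.0542 -0.012   0.    ]
```

Gripped at 58 N. Tipping 20° along the arc first, then checking.

```bash
python3 -m handwheel '[{"x":-0.0014,"y":-0.006,"z":0.027,"ax":0.027,"ay":-0.006,"az":0},{"x":-0.0014,"y":-0.0067,"z":0.027,"ax":0.027,"ay":-0.006,"az":0},{"x":-0.0019,"y":-0.0082,"z":0.0265,"ax":0.027,"ay":-0.006,"az":0},{"x":-0.0019,"y":-0.0091,"z":0.0262,"ax":0.027,"ay":-0.006,"az":0},{"x":-0.0024,"y":-0.0103,"z":0.0257,"ax":0.027,"ay":-0.006,"az":0},{"x":-0.0024,"y":-0.0114,"z":0.0253,"ax":0.027,"ay":-0.006,"az":0},{"x":-0.0029,"y":-0.0125,"z":0.0247,"ax":0.027,"ay":-0.006,"az":0},{"x":-0.0029,"y":-0.0135,"z":0.0242,"ax":0.027,"ay":-0.006,"az":0}]' -
python3 - <<'E'
from h import *
s=arm.read_state();print(s["joints"],s["wrist_torque"])
xh=np.array([.976,-.216,0]);H=np.array([486.1,130.7,135]);M=R.from_quat(s["ee_rot"]).as_matrix();g=s["position"]-16*M[:,2]
print(M.round(3),"bar",g,"r",np.linalg.norm((g-H)-((g-H)@xh)*xh))
E
```

```text
clock: 4.2
position: [509.8, 237.0, 201.2]
ee_rot: [0.979, -0.107, 0.019, -0.173]
contact_force: [1.0, 3.3, -0.5]
gripper_width: 8.1
grasp_force: 58.6
[ 0.57924865  0.22549406 -0.2309694  -0.31492989 -0.88291411  0.94583575] [0.05663134 0.07609873 0.0142296 ]
[[ 0.976 -0.203  0.075]
 [-0.217 -0.917  0.335]
 [ 0.001 -0.343 -0.939]] bar [508.58448029 231.65937033 216.26668667] r 131.53935425930663
```

Tracking well, with small forces and a bar radius of 131.5 against the nominal 131.2. Continuing to 50°, then holding.

```bash
python3 -m handwheel '[{"x":-0.0033,"y":-0.0145,"z":0.0235,"ax":0.027,"ay":-0.006,"az":0},{"x":-0.0033,"y":-0.0155,"z":0.0229,"ax":0.027,"ay":-0.006,"az":0},{"x":-0.0037,"y":-0.0164,"z":0.0221,"ax":0.027,"ay":-0.006,"az":0},{"x":-0.0038,"y":-0.0174,"z":0.0214,"ax":0.027,"ay":-0.006,"az":0},{"x":-0.0041,"y":-0.0183,"z":0.0206,"ax":0.027,"ay":-0.006,"az":0},{"x":-0.0042,"y":-0.0191,"z":0.0197,"ax":0.027,"ay":-0.006,"az":0},{"x":-0.0045,"y":-0.02,"z":0.0188,"ax":0.027,"ay":-0.006,"az":0},{"x":-0.0045,"y":-0.0207,"z":0.018,"ax":0.027,"ay":-0.006,"az":0}]' -
python3 -m handwheel '[{"x":-0.0048,"y":-0.0215,"z":0.017,"ax":0.027,"ay":-0.006,"az":0},{"x":-0.0049,"y":-0.0222,"z":0.016,"ax":0.027,"ay":-0.006,"az":0},{"x":-0.0051,"y":-0.0228,"z":0.015,"ax":0.027,"ay":-0.006,"az":0},{"x":-0.0052,"y":-0.0235,"z":0.014,"ax":0.027,"ay":-0.006,"az":0},{"x":0,"y":0,"z":0,"ax":0,"ay":0,"az":0},{"x":0,"y":0,"z":0,"ax":0,"ay":0,"az":0},{"x":0,"y":0,"z":0,"ax":0,"ay":0,"az":0},{"x":0,"y":0,"z":0,"ax":0,"ay":0,"az":0}]' -
python3 - <<'E'
from h import *
import cv2
s=arm.read_state();print(s["joints"],s["wrist_torque"])
xh=np.array([.976,-.216,0]);yh=np.array([.216,.976,0]);H=np.array([486.1,130.7,135]);M=R.from_quat(s["ee_rot"]).as_matrix();g=s["position"]-16*M[:,2]-H
print("r",np.hypot(g@yh,g[2]),"tilt",np.degrees(np.arctan2(g[2],g@yh))-17.74)
a=arm.get_image("scene")[130:370,180:380,::-1];b=arm.get_image("side")[150:350,280:430,::-1]
cv2.imwrite("pics/tip.png",np.hstack([cv2.resize(a,(400,480)),cv2.resize(b,(360,480))]))
E
```

```text
clock: 5.0
position: [503.4, 208.2, 234.7]
ee_rot: [0.934, -0.102, 0.037, -0.34]
contact_force: [1.1, 1.2, -1.2]
gripper_width: 7.9
grasp_force: 58.6
clock: 5.8
position: [499.4, 190.6, 246.6]
ee_rot: [0.902, -0.098, 0.046, -0.418]
contact_force: [0.6, 1.0, 2.9]
gripper_width: 7.6
grasp_force: 59.2
[ 0.13543008  0.1753757  -0.20437911 -0.95933401 -1.06415642  1.65762187] [-0.7116988   0.12970334  0.03806693]
r 131.473276644477 tilt 50.32581853698811
```

View pics/tip.png

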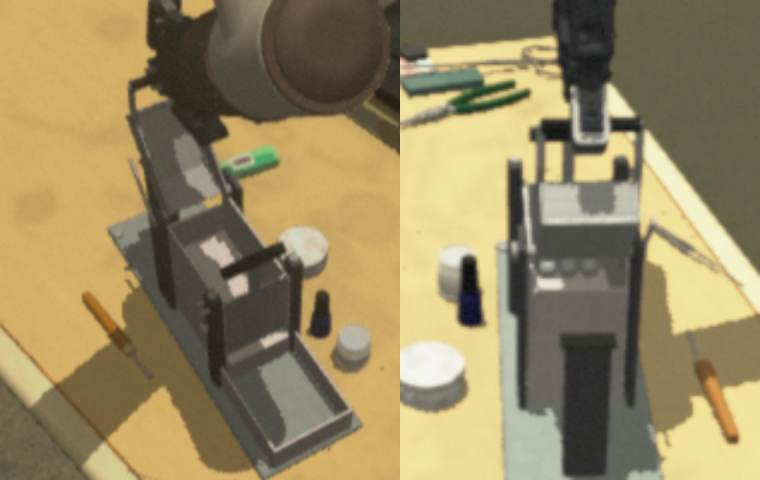

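At 50.3° the scene view shows the pan empty. The side view shows three balls in the chute at about (545–590,267). I'll hold a little longer, then bring the pan back along the arc.

```bash
python3 -m handwheel '[{"x":0,"y":0,"z":0,"ax":0,"ay":0,"az":0},{"x":0,"y":0,"z":0,"ax":0,"ay":0,"az":0},{"x":0,"y":0,"z":0,"ax":0,"ay":0,"az":0},{"x":0,"y":0,"z":0,"ax":0,"ay":0,"az":0},{"x":0.0052,"y":0.0235,"z":-0.014,"ax":-0.027,"ay":0.006,"az":0},{"x":0.0051,"y":0.0228,"z":-0.015,"ax":-0.027,"ay":0.006,"az":0},{"x":0.0049,"y":0.0222,"z":-0.016,"ax":-0.027,"ay":0.006,"az":0},{"x":0.0048,"y":0.0215,"z":-0.017,"ax":-0.027,"ay":0.006,"az":0}]' -
python3 -m handwheel '[{"x":0.0045,"y":0.0207,"z":-0.018,"ax":-0.027,"ay":0.006,"az":0},{"x":0.0045,"y":0.02,"z":-0.0188,"ax":-0.027,"ay":0.006,"az":0},{"x":0.0042,"y":0.0191,"z":-0.0197,"ax":-0.027,"ay":0.006,"az":0},{"x":0.0041,"y":0.0183,"z":-0.0206,"ax":-0.027,"ay":0.006,"az":0},{"x":0.0038,"y":0.0174,"z":-0.0214,"ax":-0.027,"ay":0.006,"az":0},{"x":0.0037,"y":0.0164,"z":-0.0221,"ax":-0.027,"ay":0.006,"az":0},{"x":0.0033,"y":0.0155,"z":-0.0229,"ax":-0.027,"ay":0.006,"az":0},{"x":0.0033,"y":0.0145,"z":-0.0235,"ax":-0.027,"ay":0.006,"az":0}]' -
python3 -m handwheel '[{"x":0.0029,"y":0.0135,"z":-0.0242,"ax":-0.027,"ay":0.006,"az":0},{"x":0.0029,"y":0.0125,"z":-0.0247,"ax":-0.027,"ay":0.006,"az":0},{"x":0.0024,"y":0.0114,"z":-0.0253,"ax":-0.027,"ay":0.006,"az":0},{"x":0.0024,"y":0.0103,"z":-0.0257,"ax":-0.027,"ay":0.006,"az":0},{"x":0.0019,"y":0.0091,"z":-0.0262,"ax":-0.027,"ay":0.006,"az":0},{"x":0.0019,"y":0.0082,"z":-0.0265,"ax":-0.027,"ay":0.006,"az":0},{"x":0.0014,"y":0.0067,"z":-0.027,"ax":-0.027,"ay":0.006,"az":0},{"x":0.0014,"y":0.006,"z":-0.027,"ax":-0.027,"ay":0.006,"az":0}]' -
python3 -m handwheel '[{"x":0,"y":0,"z":0,"ax":0,"ay":0,"az":0},{"x":0,"y":0,"z":0,"ax":0,"ay":0,"az":0},{"x":0,"y":0,"z":0,"ax":0,"ay":0,"az":0},{"x":0,"y":0,"z":0,"ax":0,"ay":0,"az":0},{"x":0,"y":0,"z":0,"ax":0,"ay":0,"az":0},{"x":0,"y":0,"z":0,"ax":0,"ay":0,"az":0},{"x":0,"y":0,"z":0,"ax":0,"ay":0,"az":0},{"x":0,"y":0,"z":0,"ax":0,"ay":0,"az":0}]' -
```

```text
clock: 6.7
position: [503.5, 208.5, 234.4]
ee_rot: [0.935, -0.103, 0.037, -0.338]
contact_force: [-0.2, 2.7, 2.0]
gripper_width: 7.6
grasp_force: 59.4
clock: 7.5
position: [509.9, 237.4, 200.7]
ee_rot: [0.979, -0.107, 0.019, -0.171]
contact_force: [-1.8, 3.7, 1.0]
gripper_width: 7.9
grasp_force: 59.4
clock: 8.3
position: [513.5, 253.0, 159.0]
ee_rot: [0.994, -0.109, 0.001, 0.001]
contact_force: [-7.7, 0.1, 26.6]
gripper_width: 7.7
grasp_force: 63.4
clock: 9.1
position: [513.4, 252.9, 159.4]
ee_rot: [0.994, -0.109, 0.001, -0.001]
contact_force: [-2.7, 4.7, 3.2]
gripper_width: 7.7
grasp_force: 59.7
```

The pan is level at the start pose. Releasing and rising straight up.

```bash
python3 -m handwheel '[{"x":0,"y":0,"z":0,"ax":0,"ay":0,"az":0},{"x":0,"y":0,"z":0,"ax":0,"ay":0,"az":0},{"x":0,"y":0,"z":0,"ax":0,"ay":0,"az":0},{"x":0,"y":0,"z":0,"ax":0,"ay":0,"az":0},{"x":0,"y":0,"z":0,"ax":0,"ay":0,"az":0},{"x":0,"y":0,"z":0,"ax":0,"ay":0,"az":0},{"x":0,"y":0,"z":0,"ax":0,"ay":0,"az":0},{"x":0,"y":0,"z":0,"ax":0,"ay":0,"az":0}]' 1
python3 -m handwheel '[{"x":0,"y":0,"z":0.1,"ax":0,"ay":0,"az":0},{"x":0,"y":0,"z":0.1,"ax":0,"ay":0,"az":0},{"x":0,"y":0,"z":0.1,"ax":0,"ay":0,"az":0},{"x":0,"y":0,"z":0.1,"ax":0,"ay":0,"az":0},{"x":-0.03,"y":-0.13,"z":0,"ax":0,"ay":0,"az":0},{"x":-0.03,"y":-0.13,"z":0,"ax":0,"ay":0,"az":0},{"x":-0.03,"y":-0.13,"z":0,"ax":0,"ay":0,"az":0},{"x":-0.03,"y":-0.13,"z":0,"ax":0,"ay":0,"az":0}]' -
python3 -m handwheel '[{"x":-0.027,"y":-0.13,"z":0,"ax":0,"ay":0,"az":0},{"x":-0.027,"y":-0.13,"z":0,"ax":0,"ay":0,"az":0},{"x":-0.027,"y":-0.13,"z":0,"ax":0,"ay":0,"az":0},{"x":-0.027,"y":-0.13,"z":0,"ax":0,"ay":0,"az":0},{"x":-0.026,"y":-0.116,"z":0,"ax":0,"ay":0,"az":0},{"x":0,"y":0,"z":0,"ax":0,"ay":0,"az":0},{"x":0,"y":0,"z":0,"ax":0,"ay":0,"az":0},{"x":0,"y":0,"z":0,"ax":0,"ay":0,"az":0}]' -
python3 - <<'E'
from h import *
import cv2
s=arm.read_state();c=arm.camera_params("wrist");im=arm.get_image("wrist");cv2.imwrite("pics/w3.png",im[:,:,::-1])
print(s["position"],"T-bar predicted",proj("wrist",[462,21.7,169],c))
E
```

```text
clock: 9.9
position: [513.1, 252.1, 159.3]
ee_rot: [0.994, -0.109, 0.0, 0.0]
contact_force: [-0.7, 0.0, -0.2]
gripper_width: 85.4
grasp_force: 0.0
clock: 10.7
position: [488.7, 147.2, 239.4]
ee_rot: [0.994, -0.109, 0.0, -0.0]
contact_force: [0.6, 0.3, 0.0]
gripper_width: 85.7
grasp_force: 0.0
clock: 11.5
position: [462.6, 21.4, 239.4]
ee_rot: [0.994, -0.109, 0.0, -0.0]
contact_force: [0.6, -0.1, -0.5]
gripper_width: 85.4
grasp_force: 0.0
[462.58420637  21.44869593 239.37536743] T-bar predicted [320.58294015 255.55854857]
```

View pics/w3.png

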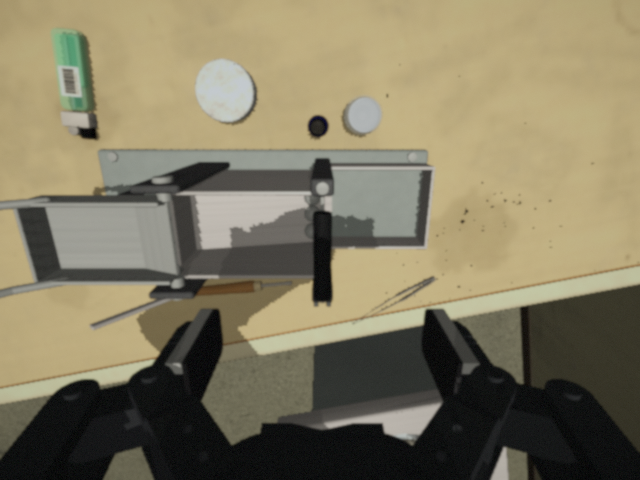

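The pan is level and empty, and balls sit at the shut gate around (312,200–230). The T-bar is centred at (322,257), as predicted. Descending and gripping.

```bash
python3 -m handwheel '[{"x":0,"y":0,"z":-0.1,"ax":0,"ay":0,"az":0},{"x":0,"y":0,"z":-0.1,"ax":0,"ay":0,"az":0},{"x":0,"y":0,"z":-0.1,"ax":0,"ay":0,"az":0},{"x":0,"y":0,"z":-0.1,"ax":0,"ay":0,"az":0},{"x":0,"y":0,"z":-0.037,"ax":0,"ay":0,"az":0},{"x":0,"y":0,"z":0,"ax":0,"ay":0,"az":0},{"x":0,"y":0,"z":0,"ax":0,"ay":0,"az":0},{"x":0,"y":0,"z":0,"ax":0,"ay":0,"az":0}]' -
python3 -m handwheel '[{"x":0,"y":0,"z":0,"ax":0,"ay":0,"az":0},{"x":0,"y":0,"z":0,"ax":0,"ay":0,"az":0},{"x":0,"y":0,"z":0,"ax":0,"ay":0,"az":0},{"x":0,"y":0,"z":0,"ax":0,"ay":0,"az":0},{"x":0,"y":0,"z":0,"ax":0,"ay":0,"az":0},{"x":0,"y":0,"z":0,"ax":0,"ay":0,"az":0},{"x":0,"y":0,"z":0,"ax":0,"ay":0,"az":0},{"x":0,"y":0,"z":0,"ax":0,"ay":0,"az":0}]' -1
```

```text
clock: 12.35
position: [463.1, 21.3, 152.9]
ee_rot: [0.994, -0.109, 0.001, -0.0]
contact_force: [-0.5, -0.4, 0.5]
gripper_width: 85.7
grasp_force: 0.0
clock: 13.15
position: [462.5, 21.3, 152.1]
ee_rot: [0.994, -0.109, 0.0, -0.0]
contact_force: [-1.5, 5.3, 3.3]
gripper_width: 9.9
grasp_force: 58.5
```

```bash
python3 -m handwheel '[{"x":0,"y":0,"z":0.025,"ax":0,"ay":0,"az":0},{"x":0,"y":0,"z":0.025,"ax":0,"ay":0,"az":0},{"x":0,"y":0,"z":0.025,"ax":0,"ay":0,"az":0},{"x":0,"y":0,"z":0.025,"ax":0,"ay":0,"az":0},{"x":0,"y":0,"z":0.025,"ax":0,"ay":0,"az":0},{"x":0,"y":0,"z":0.025,"ax":0,"ay":0,"az":0},{"x":0,"y":0,"z":0,"ax":0,"ay":0,"az":0},{"x":0,"y":0,"z":0,"ax":0,"ay":0,"az":0}]' -
python3 -m handwheel '[{"x":0,"y":0,"z":0,"ax":0,"ay":0,"az":0},{"x":0,"y":0,"z":0,"ax":0,"ay":0,"az":0},{"x":0,"y":0,"z":0,"ax":0,"ay":0,"az":0},{"x":0,"y":0,"z":0,"ax":0,"ay":0,"az":0},{"x":0,"y":0,"z":0,"ax":0,"ay":0,"az":0},{"x":0,"y":0,"z":0,"ax":0,"ay":0,"az":0},{"x":0,"y":0,"z":0,"ax":0,"ay":0,"az":0},{"x":0,"y":0,"z":0,"ax":0,"ay":0,"az":0}]' -
python3 - <<'E'
from h import *
import cv2
print(arm.read_state()["position"])
a=arm.get_image("scene")[220:370,230:370,::-1];b=arm.get_image("wrist")[130:320,290:450,::-1]
cv2.imwrite("pics/g1.png",np.hstack([cv2.resize(a,(448,480),interpolation=cv2.INTER_CUBIC),cv2.resize(b,(350,416)) if 0 else cv2.resize(b,(352,480))]))
E
```

```text
clock: 13.95
position: [462.4, 21.3, 181.3]
ee_rot: [0.994, -0.109, 0.0, -0.001]
contact_force: [3.0, 4.6, -10.1]
gripper_width: 9.6
grasp_force: 58.3
clock: 14.75
position: [462.3, 21.3, 181.1]
ee_rot: [0.994, -0.109, -0.0, -0.0]
contact_force: [3.6, 3.9, -9.4]
gripper_width: 10.0
grasp_force: 58.3
[462.33306048  21.2951603  181.14673575]
```

View pics/g1.png

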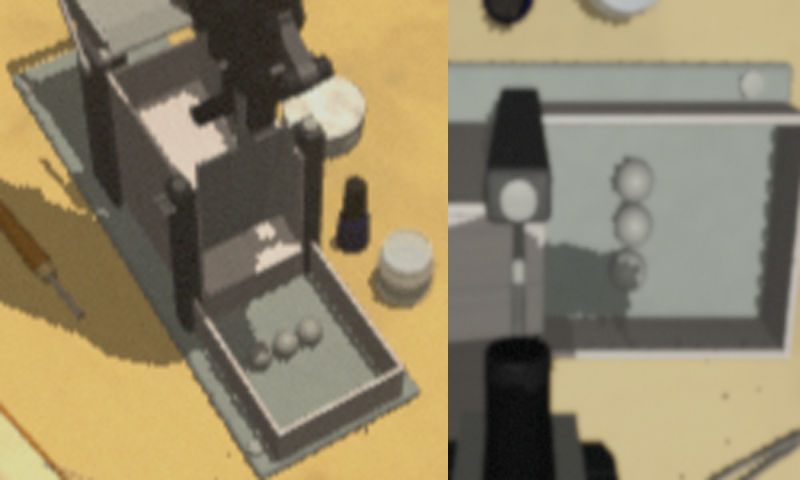

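All three balls are in the tray. By the arm's reading the gate is up 29 mm, so I'll add 1 mm and check the pointer closely.

```bash
python3 -m handwheel '[{"x":0,"y":0,"z":0.005,"ax":0,"ay":0,"az":0},{"x":0,"y":0,"z":0,"ax":0,"ay":0,"az":0},{"x":0,"y":0,"z":0,"ax":0,"ay":0,"az":0},{"x":0,"y":0,"z":0,"ax":0,"ay":0,"az":0},{"x":0,"y":0,"z":0,"ax":0,"ay":0,"az":0},{"x":0,"y":0,"z":0,"ax":0,"ay":0,"az":0},{"x":0,"y":0,"z":0,"ax":0,"ay":0,"az":0},{"x":0,"y":0,"z":0,"ax":0,"ay":0,"az":0}]' -
python3 - <<'E'
from h import *
import cv2
f=lambda n,r,c:cv2.resize(np.mean([arm.get_image(n)[r:r+50,c:c+40,::-1].astype(float) for _ in range(4)],0).astype(np.uint8),(400,500),interpolation=cv2.INTER_CUBIC)
cv2.imwrite("pics/g2.png",np.hstack([f("scene",260,262),f("side",195,355)]))
E
```

```text
clock: 15.65
position: [462.3, 21.3, 182.1]
ee_rot: [0.994, -0.109, -0.0, -0.0]
contact_force: [4.0, 4.6, -9.0]
gripper_width: 10.0
grasp_force: 58.3
```

View pics/g2.png

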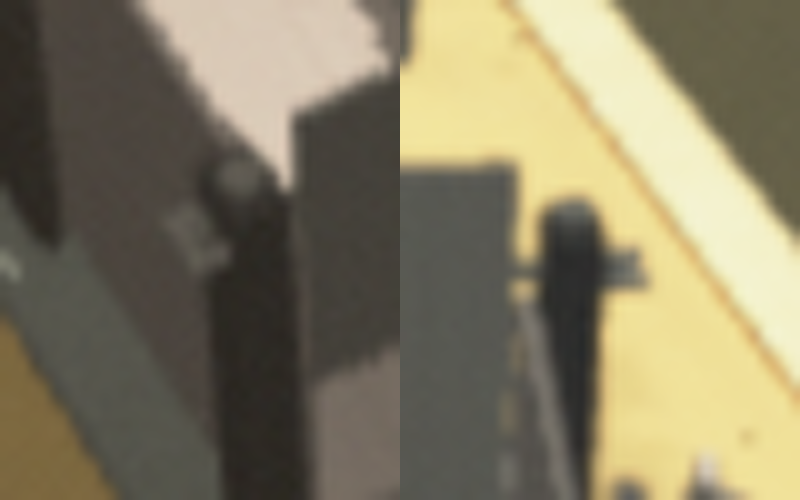

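The side view shows the pointer meeting the mark pins at about (625,268) in the crop, and it looks centred between them. The lift is 30.0 mm and the force 9 N. Handing in.

```bash
python3 -c "
from bench import arm
print(arm.job_done())"
```

```text
the job is handed in; nothing more can be done
None
```

The job is handed in, though no verdict came back: I tipped the pan to 50° for about a second and brought it back level with the gate shut, then lifted the gate 30 mm to its mark, where the gripper is still holding it; all three balls are in the catch tray.

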